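# Snap the lid onto the sample jar

### The job

The yellow funnel is still in the mouth of the sample jar: lift it out and park it upright, spout down, in the large hole of the orange tube rack, and let go of it there. Then take the blue lid by its knob and press it straight down onto the jar until it snaps in and its flange is flush on the rim, and keep pressing: finish with the robot still pushing the lid down with at least 5 N, without letting go. Leave the other things on the bench where they are.

Things in the scene. Friction and masses are not known exactly. Their poses are not given: they have to be found in the camera images.
- jar: clear round sample jar 72 mm across, fixed, on a dark steel disc 110 mm across, 10 mm thick. Origin on its axis at bench height, z up. Top of its white rim 110 mm above the origin; mouth 52 mm across. Four sprung green nubs stick 5 mm into the mouth, centred 8 mm below the rim's top; the lid's bead pushes them aside and they snap back over it
- jar_rim: the jar's white rim ring, 74 mm outside, 52 mm inside diameter, 14 mm high, part of the fixed jar. Origin on the axis at the ring's underside, 96 mm above the jar's origin. The lid's flange comes to rest on its top face.
- funnel: loose yellow funnel, 84 mm high, 50 g. Origin at the spout's lower end, on the axis, z up to the wide end. Spout 14 mm across to 28 mm, cone 14 to 44 mm across between 28 and 44 mm, flat collar 66 mm across at 46 to 50 mm, above it a straight hollow band 56 mm across to 84 mm, to grip outside. Collar starts resting on the jar's rim (origin 64 mm above the jar's); parked, on the rack's plate
- lid: loose blue lid, 70 g, round about z (up), origin at the plug's foot. White plug: 32 mm across at the foot, bead 48 mm across at 8 to 10 mm, neck 40 mm to 26 mm. Flange 68 mm across, 26 to 31 mm. Knob 26 mm across, 31 to 65 mm. Meets the nubs with its origin 99 mm above the jar's; push rises to 8 to 15 N, drops suddenly 10 to 13 mm above home; home: origin 84 mm above the jar's
- rack_park (a point): mouth centre of the large hole, 50 mm across, in the 8 mm top plate of the fixed orange tube rack, 70 mm above the bench. Axes are the rack's: 100 mm along x, 170 mm along y; the hole is 45 mm from its middle towards -y. The +y half holds tubes with blue caps up to 102 mm above the bench, the nearest 81 mm in +y from the hole. 56 mm free below the plate
- soap: dark brown soap bottle with black pump, 66 mm across, 183 mm high; bystander; origin at centre of its underside
- beaker: glass beaker, 76 mm across, 95 mm high; bystander; origin at centre of its underside
- gel: pink hand-gel flask with red cap, 30 x 50 mm, 95 mm high; bystander; origin at centre of its underside
- cap0: green ring-shaped tube cap, 30 mm across, 12 mm high, lying flat; bystander, leave alone; origin at centre of its underside
- cap1: green ring-shaped tube cap, 30 mm across, 12 mm high, lying flat; bystander, leave alone; origin at centre of its underside
- cap2: green ring-shaped tube cap, 30 mm across, 12 mm high, lying flat; bystander, leave alone; origin at centre of its underside
- cap3: green ring-shaped tube cap, 30 mm across, 12 mm high, lying flat; bystander, leave alone; origin at centre of its underside
There are look-alikes about, which are no part of the job. Several things have the shape of the lid; the one meant has the colours described above. What is meant by the funnel is not pink, and is the larger of those in its own colour.

How it is judged (in metres and radians):
On the way, in this order (a step that is already met when the one before it is completed fails the run):
1. the funnel stands upright in the rack's large hole, let go (horizontal distance between funnel and rack_park below 0.008 m and z of funnel in the frame of rack_park below -0.04 m and angle between funnel's own z axis and vertical below 0.12 rad and contact force between the fingers and funnel below 0.1 N and linear speed of funnel below 0.03 m/s), for 0.2 s.
2. the lid has snapped in and sits flush on the jar's rim, pressed down (z of lid in the frame of jar below 0.0865 m and horizontal distance between lid and jar below 0.005 m and angle between lid's own z axis and vertical below 0.07 rad and contact force between lid and jar_rim above 4 N and contact force between the fingers and lid above 2 N), for 0.2 s.
At the end, for the whole second after the job is handed in: Funnel released in the rack's large hole: within 8 mm of its centre, 7 degrees of upright, collar within 6 mm of the plate. Lid snapped home: flange within 2.5 mm of the rim, 4 degrees, 5 mm off centre. Fingers still push it, over 4 N between lid and rim (all of step 1 and all of step 2); the arm keeps its last pose, push and grip.
It fails at once if a bystander (green cap, soap bottle, beaker or gel flask) is shifted by more than 40 mm (distance of any of cap0, cap1, cap2, cap3, soap, beaker, gel from where it was at the start of the episode above 0.04 m).
It also fails if it takes over 64 s, if anything falls off the work surface, if the arm or the gripper's body presses on something with over 40 N, if the wrist force passes 120 N, or if a joint passes its speed limit or range.

### The arm

A 6-joint arm with a two-finger parallel gripper is mounted at the origin on the work surface. World frame = base frame: x ahead of the robot, y to its left, z up, the work surface at z = 0. Lengths are in m, angles in degrees, forces in N, time in s.
With the tool pointing down it reaches from about 0.35 to 0.875 m from the base axis. Payload 4.2 kg.
Tool frame: the origin (TCP) lies midway between the tips of the shut fingers; the grasp point (between the pads) lies 19 mm behind it; y points along the fingers, z is the direction in which the jaws open and shut, and the axes are right-handed (so a half turn about y gives the same grasp; the last joint's range is limited). The gripper opens to 87 mm and grips with 3 to 60 N. Pads are 19 mm wide; open, the fingers measure 117 mm over their backs; the gripper's body (75 mm by 190 mm) begins 51 mm behind the grasp point.
Start: joints at [-62.132, 22.042, 0.453, 0, -68.411, -14.817], TCP at [0.141, -0.609, 0.223] pointing down, gripper open.
Joint ranges: [-179.83, 179.83], [-69.29, 118.12], [-61.27, 80.66], [-181.25, 117.63], [-171.15, -9.14], [-177.46, 177.46]. Speed limits (degrees/s): [159.86, 159.86, 180, 180, 180, 180].

### API

Orientations are given as [roll, pitch, yaw] about the fixed x, y, z axes, in that order (R = Rz(yaw) Ry(pitch) Rx(roll)).
In Python, from workcell import env gives the robot as it stands. The module is installed in compiled form; this text tells all that it offers. Calls block until the motion is done:
- env.goto(position, orientation): joint-space move of the TCP to a pose.
- env.move_straight(position, rotation=None, rate=0.15, force_limit=None): straight line of the TCP; rotation=None keeps the orientation; rate is the mean speed in m/s. With force_limit (N) it stops when the force on the tool has changed by that much, and returns True; else False.
- env.set_joints(angles): joint-space move.
- env.gripper_to(opening, grasp_force=None): opening from 0.0 (shut) to 1.0 (fully open); grasp_force is the grip in N (None keeps the last); returns when the fingers have stopped.
- env.dwell(seconds).
- env.inverse_kinematics(position, orientation): joint angles nearest the present ones, or None.
- env.read_state(): the state.
- env.grab_frame(name): name is "scene" or "side" or "wrist"; returns a dict with "image" (384x512x3 uint8, blue, green, red), "fx", "fy", "cx", "cy" (pixels), "position" and "orientation" of the camera in the world. Camera axes: x right, y up, looking along -z (the intrinsics and any distortion apply to the point x, -y, -z); pixel columns grow to the right and rows downward; lengths in m; the calibration is good to about 2 mm. The wrist camera is an equidistant fisheye: a pixel r from the principal point sees the ray r / f radians off the axis. A picture is of the moment at which its call begins. There is no depth.
A pose or a line that the arm cannot do raises env.Unreachable and nothing moves.
- env.close_job(): hands the job in, once; it reports no verdict.
Trained networks look in a picture, given as the dict that the camera call returned (one of the last four; its "shot" number tells which), for a name from the list of things; names that differ only in an ending like _2 or _b are one class to them, and where a whole thing is asked for, a point or a joint stands for the part that bears it (a point fixed in the world has none). Each returns a list of dicts, best first, with "score" (0 to 1); they miss things now and then, are a little off and sometimes report something else, mostly with a low value. They report only what shows in the picture. A call takes as long as a camera call. They do not tell look-alikes from the thing itself.
- env.search_frame(picture, thing): "xyz" ([x, y, z] in m, in world coordinates, good to about 4 mm: the middle of the surface that is visible of it).
- env.trace(picture, thing): "mask" (384x512 bool, what is visible of it).
The state is a dict: "clock": time; "joint_positions": joint angles; "qvel": joint speeds; "joint_torque": joint torques, N m; "position": TCP position; "tool_rot": TCP orientation; "force": force on the tool from outside, world axes, zero at the start; "wrist_torque": the same for the moment, N m; "opening": opening from 0.0 (shut) to 1.0 (fully open).
Only numpy, scipy, OpenCV 4.12 (cv2) and the standard library are available. Lean on these libraries where they do the work, as an engineer would, in place of code of your own. Each camera call takes 0.05 s, during which the arm holds its last target.

## Working session

There is one attempt and no reset: what is moved stays moved. The work goes in short steps, each a Python script; the robot and the scene stay as the last script left them, time stands still between calls to the robot, and variables do not carry over. Pictures are saved under pics/ and viewed, and the job is handed in when it is done.

```bash
mkdir -p pics; ls; python3 - <<'E'
from workcell import env
import cv2
s=env.read_state();print({k:s[k] for k in('clock','position','tool_rot','force','opening')})
for n in('scene','side','wrist'):
    f=env.grab_frame(n);cv2.imwrite(f'pics/{n}0.png',f['image'])
    print(n,f['fx'],f['cx'],f['cy'],f['position'],f['orientation'],[k for k in f])
E
```

```text
pics
{'clock': 0.0, 'position': array([ 0.14105883, -0.60824925,  0.22143682]), 'tool_rot': array([-8.98740852e+01,  3.38869826e-03,  1.30420308e+01]), 'force': array([ 1.12634071, -1.03998174,  0.05536129]), 'opening': 0.9986609125599845}
scene 441.9713622813915 250.34396095488927 208.36158862471345 [1.43436598 0.62739223 0.83488563] [ 54.21702704  -0.42688587 123.77588616] ['image', 'fx', 'fy', 'cx', 'cy', 'position', 'orientation', 'shot']
side 435.51133141675206 256.8384755422083 195.0243583164775 [0.23927047 0.82888634 0.71712314] [  53.58135544    1.06273322 -157.94849481] ['image', 'fx', 'fy', 'cx', 'cy', 'position', 'orientation', 'shot']
wrist 297.3186396354542 261.1750543182926 191.25479508192592 [ 0.0665631  -0.62666371  0.38223629] [-16.2197179   -0.12734767 103.08543489] ['image', 'fx', 'fy', 'cx', 'cy', 'position', 'orientation', 'shot']
```

View pics/scene0.png

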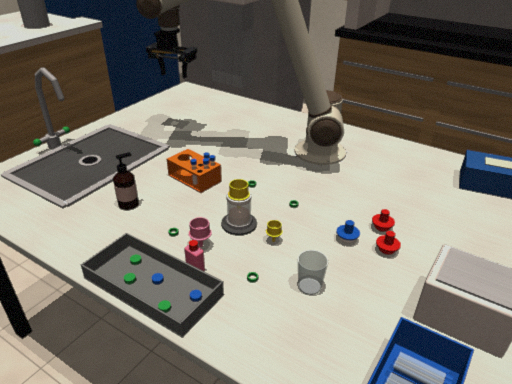

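View pics/side0.png

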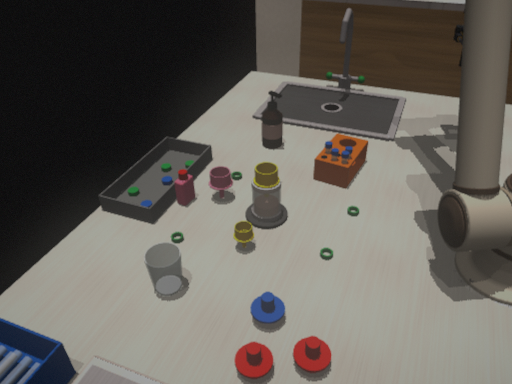

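View pics/wrist0.png

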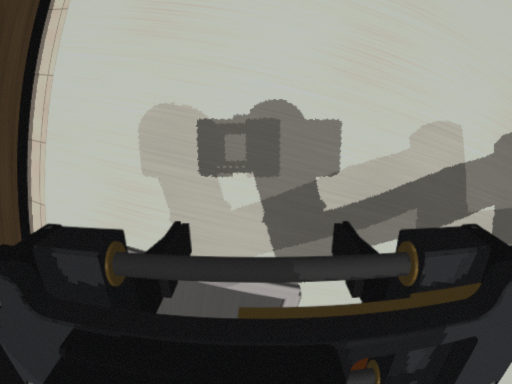

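```bash
cat > h.py <<'E'
from workcell import env
import cv2, numpy as np
from scipy.spatial.transform import Rotation as R
def cam(f):
    return R.from_euler('xyz',f['orientation'],degrees=True).as_matrix(), np.array(f['position'])
def ray(f,u,v,fish=False):
    M,p=cam(f)
    x=(u-f['cx'])/f['fx'];y=(v-f['cy'])/f['fy']
    if fish:
        r=np.hypot(x,y);k=np.sin(r)/r if r>1e-9 else 1
        d=np.array([x*k,-y*k,-np.cos(r)])
    else: d=np.array([x,-y,-1])
    return p,M@(d/np.linalg.norm(d))
def atz(f,u,v,z,fish=False):
    p,d=ray(f,u,v,fish);return p+d*(z-p[2])/d[2]
def proj(f,P,fish=False):
    M,p=cam(f);c=(np.atleast_2d(P)-p)@M
    x,y,z=c[:,0],-c[:,1],-c[:,2]
    if fish:
        s=np.hypot(x,y);th=np.arctan2(s,z);k=th/np.maximum(s,1e-12);a,b=x*k,y*k
    else:a,b=x/z,y/z
    return np.c_[a*f['fx']+f['cx'],b*f['fy']+f['cy']]
E
python3 - <<'E'
from h import *
for n in('scene','side'):
    f=env.grab_frame(n)
    for t in('jar','jar_rim','funnel','lid','rack_park','soap','beaker','gel','cap0'):
        try:
            for d in env.search_frame(f,t)[:5]:
                print(n,t,round(d['score'],2),np.round(d['xyz'],3),np.round(proj(f,d['xyz'])[0]))
        except Exception as e: print(n,t,repr(e))
    cv2.imwrite(f'pics/{n}_crop.png',cv2.resize(f['image'][130:270,160:420] if n=='scene' else f['image'][120:380,190:390],None,fx=3 if n=='scene' else 2.2,fy=3 if n=='scene' else 2.2,interpolation=cv2.INTER_CUBIC))
print(env.read_state()['clock'])
E
```

```text
scene jar 0.82 [0.59  0.026 0.04 ] [238. 221.]
scene funnel 0.82 [0.567 0.135 0.049] [274. 228.]
scene funnel 0.78 [0.57  0.006 0.131] [236. 190.]
scene funnel 0.59 [ 0.708 -0.025  0.068] [199. 229.]
scene lid 0.87 [0.447 0.312 0.033] [347. 232.]
scene lid 0.62 [0.688 0.31  0.063] [309. 273.]
scene lid 0.61 [0.436 0.427 0.029] [387. 246.]
scene lid 0.58 [0.344 0.38  0.03 ] [382. 223.]
scene rack_park 0.89 [ 0.446 -0.252  0.058] [196. 168.]
scene soap 0.9 [ 0.689 -0.334  0.088] [125. 185.]
scene beaker 0.66 [0.689 0.309 0.063] [308. 273.]
scene gel 0.84 [0.8   0.034 0.066] [194. 255.]
scene cap0 0.67 [0.734 0.173 0.009] [252. 278.]
scene cap0 0.43 [ 0.706 -0.128  0.01 ] [173. 231.]
side jar 0.84 [0.546 0.033 0.036] [268. 211.]
side jar_rim 0.48 [ 0.668 -0.328  0.076] [272. 126.]
side jar_rim 0.46 [0.544 0.037 0.105] [268. 190.]
side funnel 0.92 [0.564 0.137 0.049] [244. 231.]
side funnel 0.87 [ 0.698 -0.014  0.065] [220. 180.]
side funnel 0.76 [0.558 0.019 0.133] [265. 176.]
side funnel 0.17 [0.731 0.175 0.005] [176. 239.]
side lid 0.67 [0.417 0.428 0.029] [256. 363.]
side lid 0.57 [0.433 0.318 0.025] [270. 314.]
side rack_park 0.71 [ 0.43  -0.214  0.059] [338. 163.]
side beaker 0.98 [0.668 0.312 0.065] [165. 266.]
side gel 0.83 [0.775 0.034 0.05 ] [187. 189.]
side cap0 0.54 [0.732 0.173 0.005] [176. 238.]
side cap0 0.49 [ 0.705 -0.132  0.007] [237. 175.]
side cap0 0.4 [ 0.352 -0.081  0.009] [353. 211.]
1.15
```

View pics/scene_crop.png

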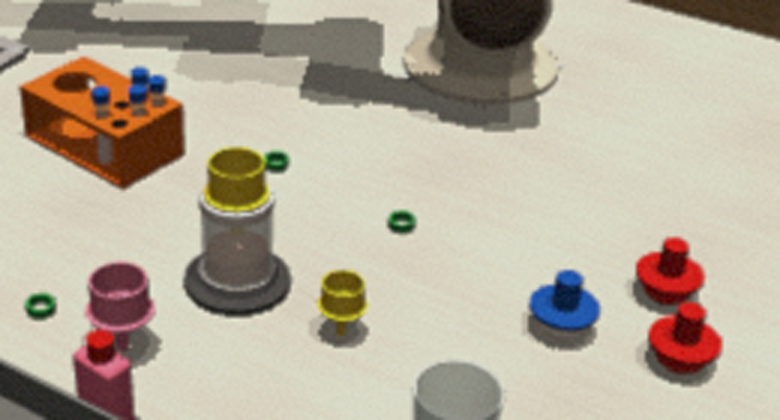

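View pics/side_crop.png

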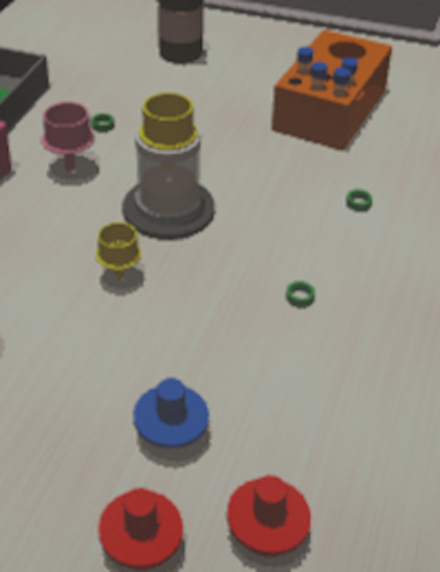

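```bash
cat >> h.py <<'E'
from scipy.optimize import minimize
T=np.linspace(0,2*np.pi,48,endpoint=False)
def circ(r,z): return np.c_[r*np.cos(T),r*np.sin(T),0*T+z]
def render(f,parts,xy,fish=False,S=4):
    # parts: list of (point arrays in local frame) ; each hull filled ; supersampled
    im=np.zeros((384*S,512*S),np.uint8)
    for P in parts:
        q=proj(f,P+np.r_[xy,0],fish)
        h=cv2.convexHull(((q+0.5)*S).astype(np.float32))
        cv2.fillConvexPoly(im,np.round(h).astype(np.int32),255)
    return cv2.resize(im,(512,384),interpolation=cv2.INTER_AREA)/255.
def cyl(*rz): return np.vstack([circ(r,z) for r,z in rz])
def hsv(f): return cv2.cvtColor(f['image'],cv2.COLOR_BGR2HSV)
def near(m,uv,rad):
    o=np.zeros(m.shape,np.uint8);cv2.circle(o,tuple(int(round(a)) for a in uv),int(rad),1,-1)
    return (m&(o>0)).astype(float)
def fitxy(obs,parts,x0,fish=False):
    def c(p): return sum(np.abs(render(f,parts,p,fish)-m).sum() for f,m in obs)
    r=minimize(c,x0,method='Nelder-Mead',options=dict(initial_simplex=[x0,np.add(x0,[.01,0]),np.add(x0,[0,.01])],xatol=1e-4,fatol=.5))
    return r.x,r.fun,sum(m.sum() for _,m in obs)
FUN=[cyl((.033,.046),(.033,.050)),cyl((.028,.050),(.028,.084))]
LID=[cyl((.034,.026),(.034,.031)),cyl((.013,.031),(.013,.065))]
def lift(parts,z): return [p+[0,0,z] for p in parts]
E
python3 - <<'E'
from h import *
fs={n:env.grab_frame(n) for n in('scene','side')}
np.save('fs.npy',fs,allow_pickle=True)
def ymask(f): h=hsv(f);return (h[...,0]>20)&(h[...,0]<36)&(h[...,1]>140)&(h[...,2]>50)
def bmask(f): h=hsv(f);return (h[...,0]>100)&(h[...,0]<125)&(h[...,1]>130)&(h[...,2]>40)
def omask(f): h=hsv(f);return (h[...,0]>3)&(h[...,0]<18)&(h[...,1]>170)&(h[...,2]>50)
F=lift(FUN,.064)
def run(name,mf,parts,x0,z,rad):
    obs=[(f,near(mf(f),proj(f,[*x0,z])[0],rad)) for f in fs.values()]
    for o in ([obs[0]],[obs[1]],obs): print(name,*fitxy(o,parts,x0))
    for (n,f),o in zip(fs.items(),obs):
        pass
run('funnel',ymask,F,[.56,.012],.13,28)
run('lid',bmask,LID,[.44,.315],.04,24)
# rack
def box(p):
    x,y,a=p;c,s=np.cos(a),np.sin(a)
    L=np.array([[i*.05,j*.085,k] for i in(-1,1) for j in(-1,1) for k in(0,.07)])
    return np.c_[c*L[:,0]-s*L[:,1]+x,s*L[:,0]+c*L[:,1]+y,L[:,2]]
obs=[]
for n,f in fs.items():
    m=near(omask(f),proj(f,[.43,-.235,.05])[0],50)
    q=np.argwhere(m)[:,::-1].astype(np.int32); h=np.zeros(m.shape,np.uint8);cv2.fillConvexPoly(h,cv2.convexHull(q),1)
    obs.append((f,h.astype(float)));cv2.imwrite(f'pics/rm_{n}.png',h*255)
best=None
for a in np.radians(range(-180,180,20)):
  for dx in(0,):
    c=lambda p:sum(np.abs(render(f,[box(p)],[0,0],S=2)-m).sum() for f,m in obs)
    r=minimize(c,[.43,-.235,a],method='Nelder-Mead',options=dict(initial_simplex=[[.43,-.235,a],[.44,-.235,a],[.43,-.225,a],[.43,-.235,a+.2]],xatol=2e-4,fatol=.5))
    print(round(np.degrees(a)),np.round(r.x,4),round(np.degrees(r.x[2]),1),r.fun)
    if best is None or r.fun<best.fun:best=r
print([m.sum() for _,m in obs])
x,y,a=best.x
for sg in(1,-1):
    hp=np.array([x+sg*.045*np.sin(a),y-sg*.045*np.cos(a),.07]);print(sg,hp,[proj(f,hp)[0] for f in fs.values()])
E
```

```text
funnel [0.55393194 0.00301055] 58.929411764705875 360.0
funnel [0.56078125 0.00442188] 454.8470588235294 145.0
funnel [0.55876609 0.0055742 ] 526.6156862745098 505.0
lid [0.43702141 0.30911484] 53.52549019607843 297.0
lid [0.44304474 0.30725113] 283.57254901960783 565.0
lid [0.44005325 0.30906288] 347.96078431372547 862.0
-180 [ 0.4318 -0.2853 -3.1715] -181.7 1145.627450980392
-160 [ 0.4302 -0.284  -3.1678] -181.5 1131.3960784313724
-140 [ 0.4295 -0.2823 -3.1678] -181.5 1133.662745098039
-120 [ 0.4212 -0.3067 -1.4718] -84.3 2023.1803921568626
-100 [ 0.431  -0.2819 -0.0498] -2.9 1129.8862745098038
-80 [ 0.4302 -0.2826 -0.1068] -6.1 1124.4235294117645
-60 [ 0.4303 -0.2828 -0.1032] -5.9 1117.6549019607842
-40 [ 0.4314 -0.2824 -0.0056] -0.3 1135.1607843137253
-20 [ 0.4308 -0.2836 -0.0271] -1.6 1130.1333333333332
0 [ 0.4318 -0.2853 -0.0299] -1.7 1145.627450980392
20 [ 0.4302 -0.284  -0.0262] -1.5 1131.3960784313724
40 [ 0.4295 -0.2823 -0.0262] -1.5 1133.662745098039
60 [ 0.4212 -0.3067  1.6698] 95.7 2023.1803921568626
80 [ 0.431  -0.2819  3.0918] 177.1 1129.8862745098038
100 [ 0.4302 -0.2826  3.0348] 173.9 1124.4235294117645
120 [ 0.4303 -0.2828  3.0384] 174.1 1117.6549019607842
140 [ 0.4314 -0.2824  3.136 ] 179.7 1135.1607843137253
160 [ 0.4308 -0.2836  3.1145] 178.4 1130.1333333333332
[np.float64(1561.0), np.float64(1083.0)]
1 [ 0.42565079 -0.32756069  0.07      ] [array([182.59732756, 156.81223035]), array([348.42107274, 141.04722025])]
-1 [ 0.43492598 -0.2380399   0.07      ] [array([200.77968319, 165.18606141]), array([338.261787  , 155.11781059])]
```

```bash
python3 - <<'E'
from h import *
t0=env.read_state()['clock']
env.goto([.5,-.08,.36],[-90,0,90])
s=env.read_state();print(s['clock']-t0,s['position'],s['tool_rot'],s['joint_positions'],s['force'])
f=env.grab_frame('wrist');cv2.imwrite('pics/w1.png',f['image']);np.save('w1.npy',f,allow_pickle=True)
for P in ([.554,.003,.148],[.554,.003,.11],[.4257,-.3276,.07],[.4349,-.238,.07]):print(P,proj(f,P,True)[0])
E
```

```text
2.325 [ 0.49989716 -0.08058892  0.35974757] [-8.99692789e+01  5.25915759e-03  8.99325446e+01] [ 9.23872579e+00  6.35727832e+00 -1.24705794e+00  2.23968700e-04
 -8.24268310e+01 -9.30621217e+00] [-0.46308019 -0.50884424 -0.12910407]
[0.554, 0.003, 0.148] [221.62589077 228.12280195]
[0.554, 0.003, 0.11] [224.7709207  218.03225181]
[0.4257, -0.3276, 0.07] [309.76760887   1.48455701]
[0.4349, -0.238, 0.07] [304.50376958  55.64387878]
```

View pics/w1.png

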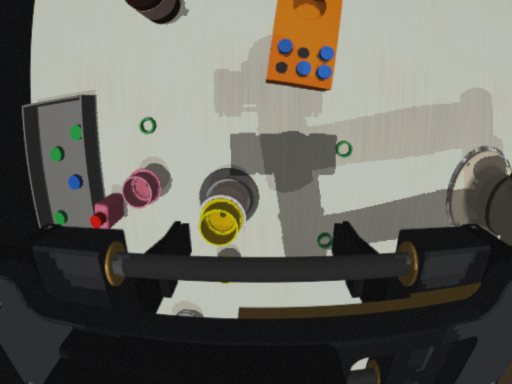

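```bash
python3 - <<'E'
from h import *
w=np.load('w1.npy',allow_pickle=True).item()
def ym(f): h=hsv(f);return (h[...,0]>20)&(h[...,0]<36)&(h[...,1]>120)&(h[...,2]>30)
m=near(ym(w),[221,222],32);m=cv2.morphologyEx(m.astype(np.uint8),cv2.MORPH_CLOSE,np.ones((5,5))).astype(float)
F=lift(FUN,.064)
print(fitxy([(w,m)],F,[.554,.0],True))
env.move_straight([.49,-.2,.36])
f=env.grab_frame('wrist');cv2.imwrite('pics/w2.png',f['image']);np.save('w2.npy',f,allow_pickle=True)
m=ym(f).astype(np.uint8);n,l,st,c=cv2.connectedComponentsWithStats(m);print([(st[i,4],c[i]) for i in range(1,n) if st[i,4]>100])
print(env.read_state()['clock'])
E
```

```text
(array([0.55980201, 0.00342875]), np.float64(124.50980392156862), np.float64(1642.0))
[(np.int32(1144), array([219.23251748, 297.81818182]))]
4.625
```

View pics/w2.png

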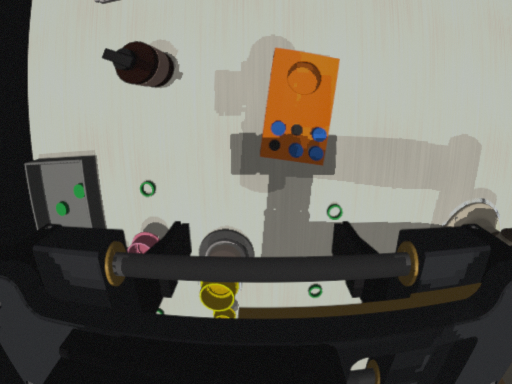

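```bash
python3 - <<'E'
from h import *
w1=np.load('w1.npy',allow_pickle=True).item();f=np.load('w2.npy',allow_pickle=True).item()
h=hsv(f);m=(h[...,0]>2)&(h[...,0]<20)&(h[...,1]>150)&(h[...,2]>40)
m=near(m,[300,110],80);q=np.argwhere(m>0)[:,::-1]
hm=np.zeros(m.shape,np.uint8);n,l,st,c=cv2.connectedComponentsWithStats((m>0).astype(np.uint8));k=1+np.argmax(st[1:,4])
q=np.argwhere(l==k)[:,::-1].astype(np.int32);cv2.fillConvexPoly(hm,cv2.convexHull(q),1);hm=hm.astype(float)
def box(p):
    x,y,a=p;c,s=np.cos(a),np.sin(a)
    L=np.array([[i*.05,j*.085,k] for i in(-1,1) for j in(-1,1) for k in(0,.07)])
    return np.c_[c*L[:,0]-s*L[:,1]+x,s*L[:,0]+c*L[:,1]+y,L[:,2]]
c=lambda p:np.abs(render(f,[box(p)],[0,0],True)-hm).sum()
best=min((minimize(c,[.43,-.28,a],method='Nelder-Mead',options=dict(initial_simplex=[[.43,-.28,a],[.44,-.28,a],[.43,-.27,a],[.43,-.28,a+.1]],xatol=1e-4,fatol=.3)) for a in(-.2,-.1,0,.1)),key=lambda r:r.fun)
print(best.x,np.degrees(best.x[2]),best.fun,hm.sum())
x,y,a=best.x;hp=np.array([x+.045*np.sin(a),y-.045*np.cos(a)]);print('hole',hp)
o=f['image'].copy()
def dr(o,f,P,col): 
    q=((proj(f,P,True)+.0)*16).round().astype(np.int32);cv2.polylines(o,[q],True,col,1,cv2.LINE_AA,4)
dr(o,f,box(best.x)[[1,3,7,5]],(255,255,0));dr(o,f,circ(.025,.07)+[*hp,0],(255,0,255))
fx=[.5598,.0034]
o1=w1['image'].copy()
for r,z in((.028,.148),(.033,.112)):dr(o1,w1,circ(r,z)+[*fx,0],(255,0,0))
for r,z in((.055,.01),(.055,0)):dr(o1,w1,circ(r,z)+[*fx,0],(0,0,255))
cv2.imwrite('pics/ov.png',np.hstack([cv2.resize(o[30:180,240:360],None,fx=3.2,fy=3.2,interpolation=2),cv2.resize(o1[150:300,160:280],None,fx=3.2,fy=3.2,interpolation=2)]))
# circle fit of hole direct
E
```

```text
[ 0.43196316 -0.27934833 -0.13265246] -7.600426375468448 104.39607843137256 7226.0
hole [ 0.42601129 -0.32395299]
```

View pics/ov.png

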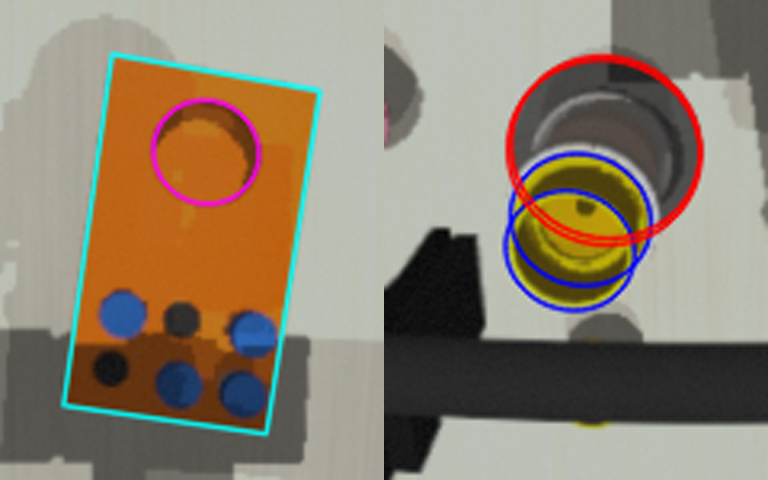

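```bash
python3 - <<'E'
from h import *
w1=np.load('w1.npy',allow_pickle=True).item()
K=10;u0,v0,u1,v1=190,160,265,255
o=cv2.resize(w1['image'][v0:v1,u0:u1],None,fx=8,fy=6 and 8,interpolation=cv2.INTER_CUBIC)[:600]
b=o.copy()
def dr(P,col):
    q=(proj(w1,P,True)-[u0,v0]+.5)*8-.5;cv2.polylines(b,[q.round().astype(np.int32)],True,col,1,cv2.LINE_AA)
fx=[.5575,.0]
for r,z in((.028,.148),(.033,.114),(.033,.11)):dr(circ(r,z)+[*fx,0],(255,0,0))
for r,z in((.037,.11),(.026,.11),(.055,.01)):dr(circ(r,z)+[*fx,0],(0,0,255))
cv2.imwrite('pics/z.png',b)
E
```

```text
(no output)
```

View pics/z.png

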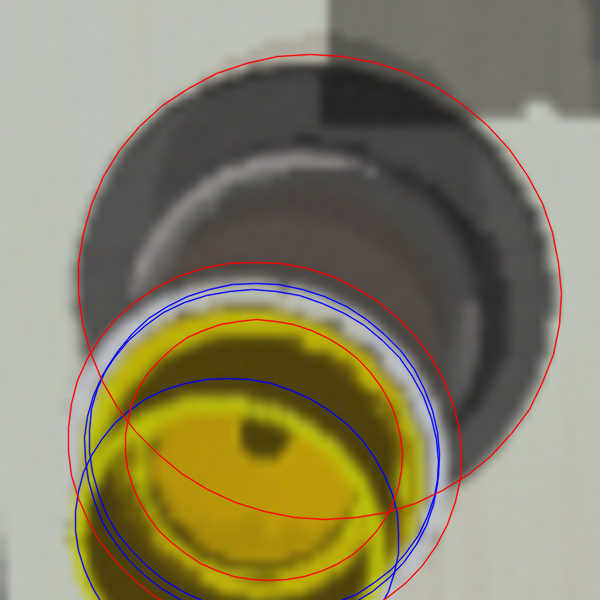

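```bash
python3 - <<'E'
from h import *
x,y=.5575,.0015
env.goto([x,y,.24],[-90,0,90])
print(env.move_straight([x,y,.119],rate=.1,force_limit=8))
print(env.read_state()['force'])
env.gripper_to(0,grasp_force=12)
s=env.read_state();print(s['clock'],s['position'],s['force'],s['opening']*87)
f=env.grab_frame('side');cv2.imwrite('pics/s3.png',cv2.resize(f['image'][100:270,180:370],None,fx=4,fy=3.5))
f=env.grab_frame('scene');cv2.imwrite('pics/c3.png',cv2.resize(f['image'][100:270,160:350],None,fx=4,fy=3.5))
E
```

```text
False
[-0.79764273 -0.79875251  0.98209468]
7.5833 [0.55763628 0.00153109 0.11911392] [ 0.46942349 -0.04600496  0.11624845] 56.41035936728187
```

View pics/s3.png

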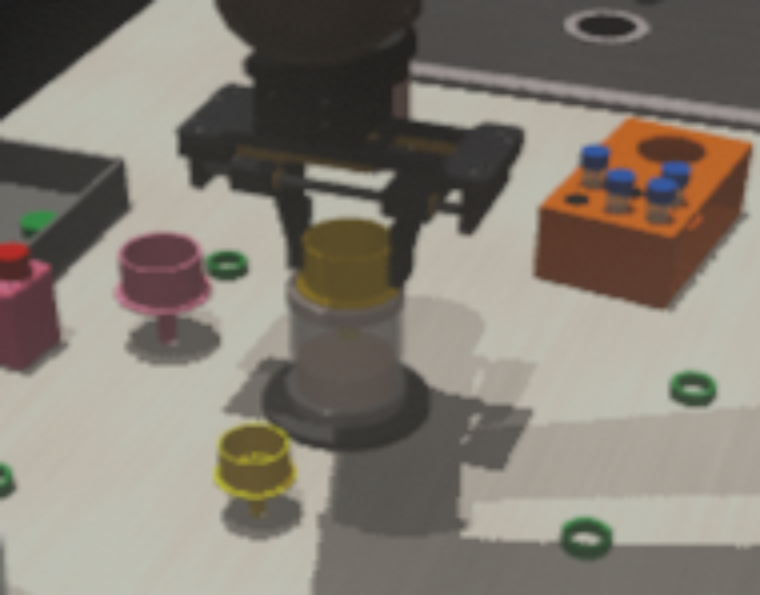

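View pics/c3.png

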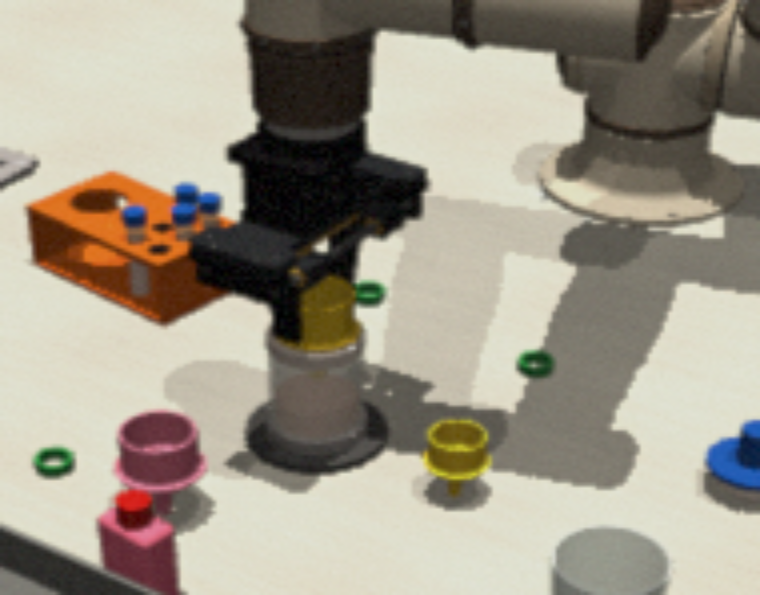

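```bash
python3 - <<'E'
from h import *
hx,hy=.4260,-.3240
env.move_straight([.5575,.0015,.24],rate=.2)
env.goto([hx,hy,.21],[-90,0,82.4])
s=env.read_state();print(s['clock'],s['position'],s['tool_rot'],s['opening']*87,s['force'])
for n in('side','scene'):
    f=env.grab_frame(n);o=f['image'].copy();np.save(f'{n}4.npy',f,allow_pickle=True)
    off=s['position']-[0,0,.055]
    pts=[off,off+[0,0,.03],[hx,hy,.07]]
    uv=proj(f,pts);print(n,uv)
    u,v=uv[1].astype(int)
    o=cv2.resize(o[v-60:v+60,u-60:u+60],None,fx=5,fy=5,interpolation=2)
    for P,z,r in((off,0,.007),(off,.028,.007),(off,.048,.033),(off,.084,.028),(np.array([hx,hy,.07]),0,.025)):
        q=(proj(f,circ(r,z)+P)-[u-60,v-60]+.5)*5;cv2.polylines(o,[q.round().astype(np.int32)],True,(255,0,255),1,cv2.LINE_AA)
    cv2.imwrite(f'pics/{n}4.png',o)
E
```

```text
9.7667 [ 0.42659938 -0.32350456  0.20993127] [-9.00063957e+01 -1.55249245e-03  8.24606446e+01] 56.274296187871435 [-0.55395448  0.08369158 -0.77197496]
side [[350.93395656 115.59965918]
 [352.10003638 105.89670546]
 [348.04254088 141.58170717]]
scene [[181.2723879  135.32144549]
 [180.52425679 127.22886004]
 [183.30353382 157.13350796]]
```

View pics/side4.png

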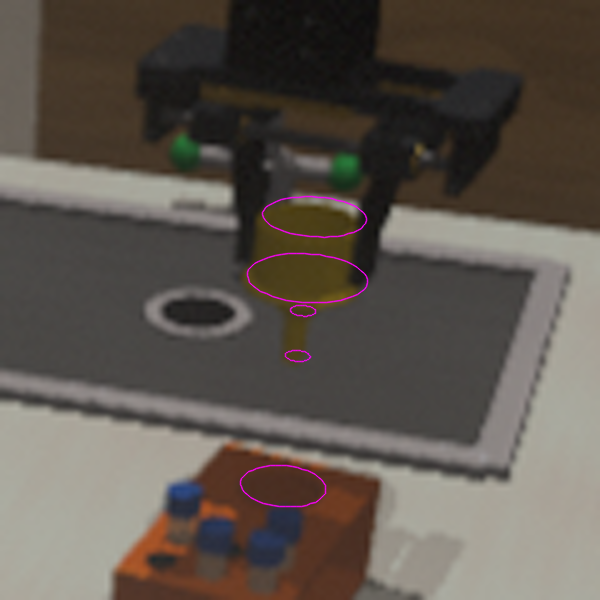

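View pics/scene4.png

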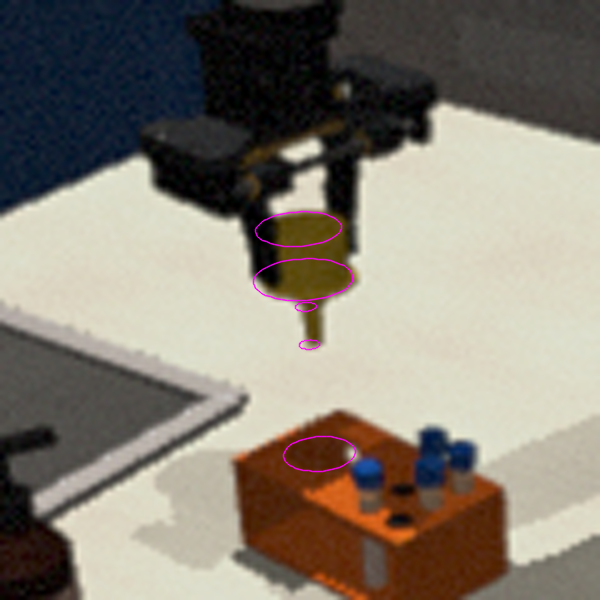

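```bash
python3 - <<'E'
from h import *
fs=np.load('fs.npy',allow_pickle=True).item()
hx,hy,a=.4260,-.3240,-.1327
out=[]
for n,f in fs.items():
    u,v=proj(f,[hx,hy,.07])[0].astype(int)
    o=cv2.resize(f['image'][v-25:v+25,u-18:u+20],None,fx=10,fy=10,interpolation=2)
    q=(proj(f,circ(.025,.07)+[hx,hy,0])-[u-18,v-25]+.5)*10;cv2.polylines(o,[q.round().astype(np.int32)],True,(255,0,255),1,cv2.LINE_AA)
    c,s=np.cos(a),np.sin(a);L=np.array([[i*.05,j*.085+.045,.07] for i,j in((-1,-1),(1,-1),(1,1),(-1,1))])
    B=np.c_[c*L[:,0]-s*L[:,1]+hx,s*L[:,0]+c*L[:,1]+hy,L[:,2]]
    q=(proj(f,B)-[u-18,v-25]+.5)*10;cv2.polylines(o,[q.round().astype(np.int32)],True,(255,255,0),1,cv2.LINE_AA)
    out.append(o)
cv2.imwrite('pics/hole.png',np.hstack(out))
E
```

```text
(no output)
```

View pics/hole.png

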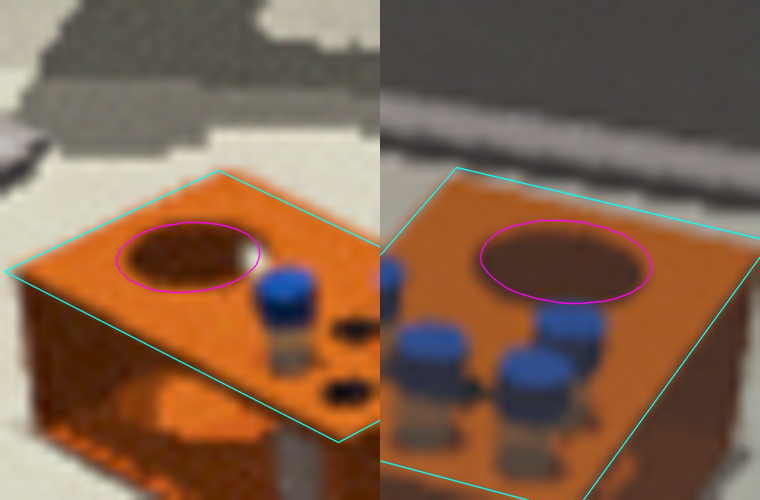

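```bash
python3 - <<'E'
from h import *
hx,hy=.4264,-.3236
env.move_straight([hx,hy,.13],rate=.15)
print(env.move_straight([hx,hy,.077],rate=.04,force_limit=5))
s=env.read_state();print(s['clock'],s['position'],s['opening']*87,s['force'])
for n in('side','scene'):
    f=env.grab_frame(n);u,v=proj(f,[hx,hy,.09])[0].astype(int)
    cv2.imwrite(f'pics/{n}5.png',cv2.resize(f['image'][v-45:v+45,u-45:u+45],None,fx=6,fy=6,interpolation=2))
E
```

```text
True
11.7333 [ 0.42617993 -0.32351824  0.07900484] 56.466663163152084 [-0.34277355  1.87647202  4.50815566]
```

View pics/side5.png

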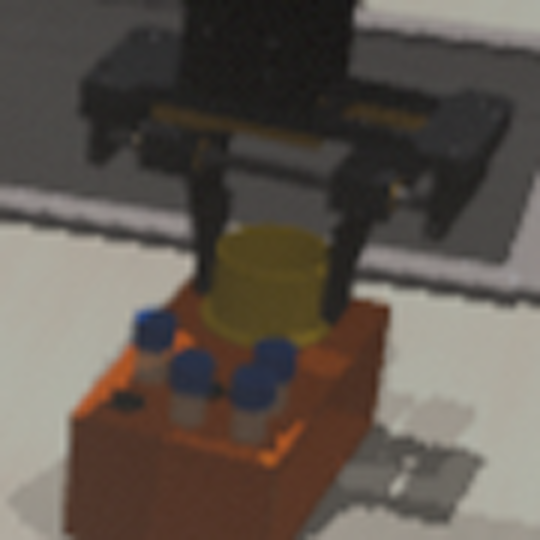

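View pics/scene5.png

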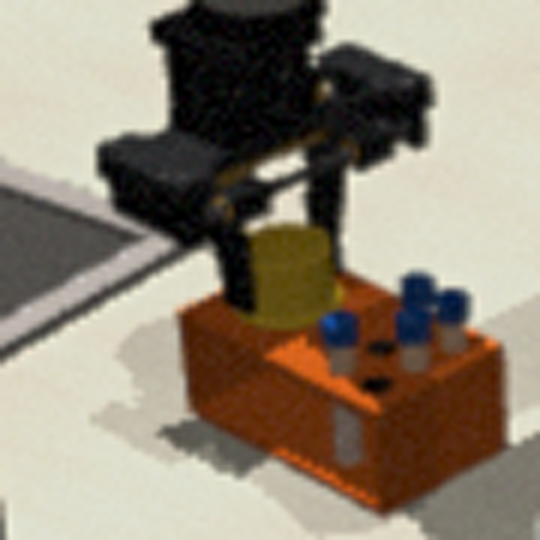

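```bash
python3 - <<'E'
from h import *
env.gripper_to(1.0)
hx,hy=.4264,-.3236
env.move_straight([hx,hy,.22],rate=.25)
f=env.grab_frame('wrist');np.save('w6.npy',f,allow_pickle=True)
env.goto([.557,.035,.27],[-90,0,90])
g=env.grab_frame('wrist');np.save('w7.npy',g,allow_pickle=True)
env.goto([.44,.31,.27],[-90,0,90])
k=env.grab_frame('wrist');np.save('w8.npy',k,allow_pickle=True)
s=env.read_state();print(s['clock'],s['position'],s['joint_positions'])
for P in([hx,hy,.09],):print(proj(f,P,True))
print(proj(g,[.5575,.002,.11],True),proj(k,[.44,.31,.065],True),k['position'])
cv2.imwrite('pics/w678.png',cv2.resize(np.hstack([f['image'],g['image'],k['image']])[:320],(800,167)))
cv2.imwrite('pics/w6.png',f['image']);cv2.imwrite('pics/w7.png',g['image']);cv2.imwrite('pics/w8.png',k['image'])
E
```

```text
16.1 [0.44061613 0.30899922 0.27001752] [ 5.23198412e+01  1.17525644e+01 -7.22956579e+00  8.39019577e-03
 -7.10274663e+01 -5.24189760e+01]
[[259.70649003 183.88579867]]
[[260.40017196 148.78276591]] [[261.60177522 169.64937287]] [0.44055162 0.23180706 0.43070421]
```

View pics/w6.png

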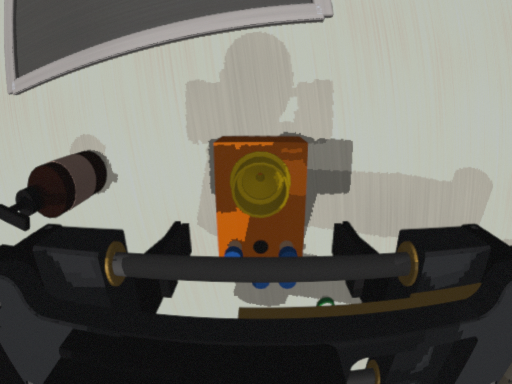

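View pics/w7.png

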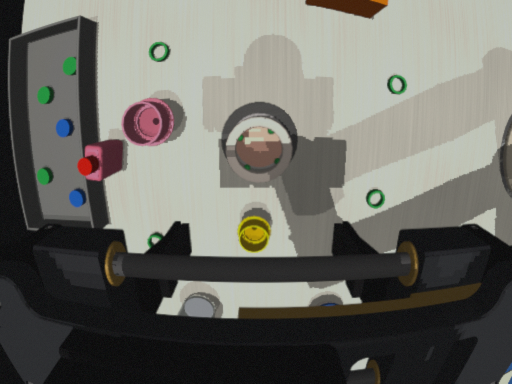

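View pics/w8.png

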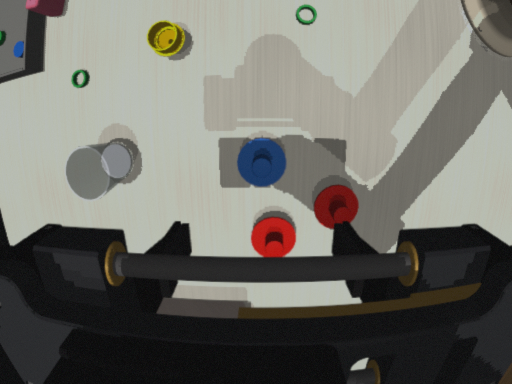

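```bash
python3 - <<'E'
from h import *
g=np.load('w7.npy',allow_pickle=True).item();k=np.load('w8.npy',allow_pickle=True).item();f=np.load('w6.npy',allow_pickle=True).item()
h=hsv(k);m=(h[...,0]>98)&(h[...,0]<130)&(h[...,1]>120)&(h[...,2]>30);m=near(m,[262,162],30)
p,c,n=fitxy([(k,m)],LID,[.44,.31],True);print('lid',p,c,n)
from scipy.ndimage import map_coordinates
def grad(f):
    b=cv2.GaussianBlur(f['image'],(0,0),.8).astype(float)
    return b
def edge(f,b,P0,P1):
    q0=proj(f,P0,True);q1=proj(f,P1,True)
    s=0
    for ch in range(3):
        s=s+np.abs(map_coordinates(b[...,ch],q1.T[::-1],order=1)-map_coordinates(b[...,ch],q0.T[::-1],order=1))
    return s.mean()
def best(f,rs,x0,rng=.008,st=.0005):
    b=grad(f);r=[]
    for dx in np.arange(-rng,rng+1e-9,st):
        for dy in np.arange(-rng,rng+1e-9,st):
            o=np.array([x0[0]+dx,x0[1]+dy,0])
            r.append((sum(edge(f,b,circ(R_-.0015,z)+o,circ(R_+.0015,z)+o) for R_,z in rs),*o[:2]))
    r.sort(reverse=True);print(np.round(r[:4],4));return r[0][1:]
j1=best(g,[(.037,.11)],[.5575,.002]);j2=best(g,[(.026,.11)],[.5575,.002]);j=best(g,[(.037,.11),(.026,.11)],[.5575,.002])
l2=best(k,[(.034,.031)],[.44,.31]);l3=best(k,[(.034,.031),(.013,.065)],[.44,.31])
u1=best(f,[(.033,.074)],[.426,-.324]);u2=best(f,[(.028,.108)],[.426,-.324])
def ov(f,lst,u,v):
    o=cv2.resize(f['image'][v-50:v+50,u-50:u+50],None,fx=4,fy=4,interpolation=2)
    for r,z,xy in lst:
        q=(proj(f,circ(r,z)+[*xy,0],True)-[u-50,v-50]+.5)*4;cv2.polylines(o,[q.round().astype(np.int32)],True,(255,0,255),1,cv2.LINE_AA)
    return o
cv2.imwrite('pics/ov2.png',np.hstack([ov(g,[(.037,.11,j),(.026,.11,j)],260,149),ov(k,[(.034,.031,l3),(.013,.065,l3)],262,162)]))
E
```

```text
lid [0.44076888 0.30713776] 131.41960784313724 1794.0
[[1.230458e+02 5.595000e-01 4.500000e-03]
 [1.224620e+02 5.600000e-01 4.500000e-03]
 [1.221008e+02 5.595000e-01 4.000000e-03]
 [1.218295e+02 5.600000e-01 4.000000e-03]]
[[1.253537e+02 5.595000e-01 3.000000e-03]
 [1.248163e+02 5.595000e-01 2.500000e-03]
 [1.247893e+02 5.600000e-01 3.000000e-03]
 [1.239924e+02 5.600000e-01 2.500000e-03]]
[[2.365051e+02 5.595000e-01 3.500000e-03]
 [2.363148e+02 5.600000e-01 3.500000e-03]
 [2.352970e+02 5.600000e-01 3.000000e-03]
 [2.350804e+02 5.595000e-01 3.000000e-03]]
[[103.4259   0.4405   0.307 ]
 [102.6033   0.4405   0.3065]
 [102.5325   0.44     0.307 ]
 [102.3754   0.4405   0.3075]]
[[123.6934   0.4405   0.3075]
 [122.4186   0.44     0.3075]
 [122.1773   0.441    0.3075]
 [121.8091   0.4405   0.307 ]]
[[38.1297  0.427  -0.332 ]
 [38.0757  0.427  -0.316 ]
 [38.0202  0.4275 -0.316 ]
 [37.8275  0.4265 -0.332 ]]
[[41.9612  0.4265 -0.3265]
 [41.9004  0.427  -0.3265]
 [41.2891  0.4265 -0.326 ]
 [41.2011  0.427  -0.327 ]]
```

View pics/ov2.png

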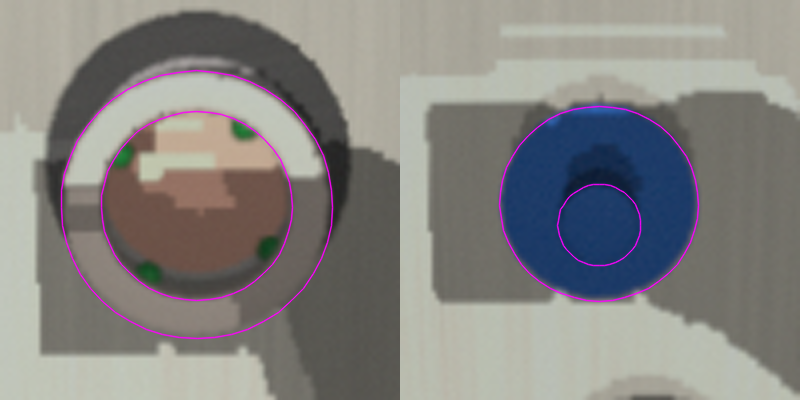

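```bash
python3 - <<'E'
from h import *
lx,ly=.4405,.3073
env.move_straight([lx,ly,.12],rate=.2)
print(env.move_straight([lx,ly,.0355],rate=.08,force_limit=5))
print(env.read_state()['position'],env.read_state()['force'])
env.gripper_to(0,grasp_force=50)
s=env.read_state();print(s['clock'],s['position'],s['force'],s['opening']*87)
env.move_straight([lx,ly,.25],rate=.2)
env.goto([.5597,.0035,.20],[-90,0,90])
s=env.read_state();print(s['clock'],s['position'],s['tool_rot'],s['force'],s['opening']*87)
off=s['position']-[0,0,.0355]
out=[]
for n in('side','scene'):
    f=env.grab_frame(n);np.save(f'{n}9.npy',f,allow_pickle=True)
    u,v=proj(f,off-[0,0,.02])[0].astype(int)
    o=cv2.resize(f['image'][v-50:v+50,u-33:u+33],None,fx=6,fy=6,interpolation=2)
    for P,r,z in((off,.016,0),(off,.024,.009),(off,.034,.026),(off,.034,.031),(np.array([.5597,.0035,0]),.026,.11),(np.array([.5597,.0035,0]),.037,.11)):
        q=(proj(f,circ(r,z)+P)-[u-33,v-50]+.5)*6;cv2.polylines(o,[q.round().astype(np.int32)],True,(255,0,255),1,cv2.LINE_AA)
    out.append(o)
cv2.imwrite('pics/held.png',np.hstack(out))
E
```

```text
False
[0.44082247 0.30764484 0.03602145] [ 0.58680379  0.44462345 -0.54243094]
19.2417 [0.4404694  0.30728986 0.03548737] [-0.02904159 -0.07614196  0.42556712] 25.295100288741434
21.7167 [0.55981767 0.00431043 0.2000719 ] [-9.00164774e+01 -9.95408927e-03  9.00568013e+01] [ 0.13657961  0.43768855 -1.03162079] 24.96022003230933
```

View pics/held.png

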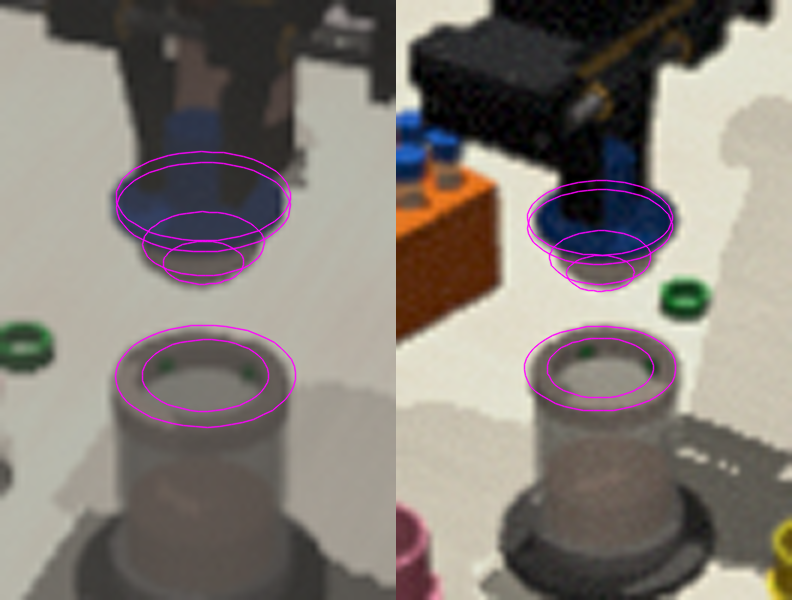

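```bash
python3 - <<'E'
from h import *
x,y=.5597,.0035
def st(t):
    s=env.read_state();print(t,round(s['clock'],2),np.round(s['position'],4),np.round(s['force'],2),round(s['opening']*87,2))
env.move_straight([x,y,.150],rate=.1);st('a')
print(env.move_straight([x,y,.137],rate=.03,force_limit=5));st('b')
r=env.move_straight([x,y,.129],rate=.02,force_limit=20);print(r);st('c')
E
```

```text
a 22.47 [0.5602 0.0037 0.1505] [ 0.24  0.52 -0.81] 25.08
False
b 23.05 [0.5597 0.0034 0.1369] [ 0.2  -0.62 -0.83] 24.66
False
c 23.6 [0.5613 0.0034 0.1311] [ 0.04 -0.8   6.6 ] 25.01
```

```bash
python3 - <<'E'
from h import *
x,y=.5597,.0035
def st(t):
    s=env.read_state();print(t,round(s['clock'],2),np.round(s['position'],4),np.round(s['force'],2),round(s['opening']*87,2))
for z in (.125,.121,.117,.114):
    r=env.move_straight([x,y,z],rate=.02,force_limit=20);st((z,r))
    if r: break
env.dwell(.3);st('h')
E
```

```text
(0.125, False) 23.95 [0.5597 0.0037 0.1243] [ 1.33  0.92 -5.81] 24.9
(0.121, False) 24.3 [0.5593 0.0034 0.1207] [-0.48 -1.23  0.01] 24.84
(0.117, True) 24.54 [0.5601 0.0035 0.1195] [-1.05  0.5   3.27] 24.72
h 24.84 [0.5601 0.0035 0.1195] [-1.13  1.89  6.67] 24.77
```

```bash
python3 - <<'E'
from h import *
x,y=.5597,.0035
def st(t):
    F=[]
    for _ in range(5):
        env.dwell(.05);s=env.read_state();F.append(s['force'])
    print(t,round(s['clock'],2),np.round(s['position'],4),np.round(np.mean(F,0),2),np.round(np.std(F,0),2),round(s['opening']*87,2))
st('now')
for z in (.1185,.1175,.1165,.1155,.1145):
    r=env.move_straight([x,y,z],rate=.01,force_limit=12);st((z,r))
    if env.read_state()['force'][2]>14:break
E
```

```text
now 25.09 [0.5601 0.0035 0.1195] [-0.62  0.13  5.34] [0.36 0.28 0.51] 24.78
(0.1185, False) 25.59 [0.56   0.0035 0.1195] [-1.66  0.46  5.69] [0.22 0.48 0.48] 24.78
(0.1175, False) 26.09 [0.56   0.0035 0.1194] [-3.63  0.74 10.76] [0.19 0.67 0.35] 25.06
(0.1165, False) 26.59 [0.5601 0.0035 0.1194] [-5.39  1.69 15.16] [0.56 0.37 0.28] 25.15
```

```bash
python3 - <<'E'
from h import *
env.dwell(1.0)
s=env.read_state();print(s['clock'],s['position'],s['force'],s['tool_rot'])
out=[]
L=np.array([.5597,.0035,.084])
for n in('side','scene'):
    f=env.grab_frame(n)
    for P in (L+[0,0,.02],[.4262,-.325,.09]):
        u,v=proj(f,P)[0].astype(int)
        o=f['image'][max(v-35,0):v+35,u-33:u+33];o=cv2.resize(o,(198*2,210*2) if 0 else (200,300) and (198*1,210*1),interpolation=2)
        out.append(cv2.resize(f['image'][v-35:v+35,u-33:u+33],None,fx=6,fy=4.2*6/6+1.8,interpolation=2))
cv2.imwrite('pics/fin.png',cv2.resize(np.vstack([np.hstack(out[:2]),np.hstack(out[2:])]),None,fx=.7,fy=.7))
E
```

```text
27.5917 [0.56009179 0.00349859 0.11938687] [-6.04899706  1.79988391 15.74784303] [-9.00112230e+01  7.74079652e-02  9.00911747e+01]
```

View pics/fin.png

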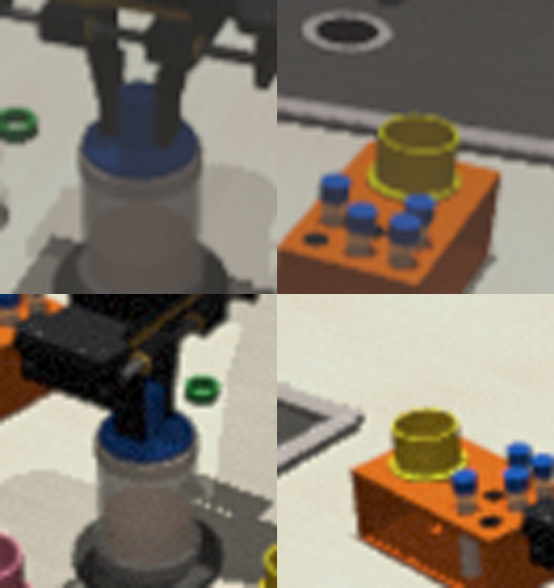

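The lid's blue flange sits flush on the white rim, and the funnel stands upright in the hole with its collar on the plate. The push holds steady at about 15 N, so I am handing the job in.

```bash
python3 -c "
from workcell import env
print(env.close_job())"
```

```text
the job is handed in; nothing more can be done
None
```

The job is handed in at about 28 s of the 64 s allowed; no verdict is reported, so the results below are from my own checks.

**Funnel:** I lifted the large yellow funnel out of the jar and parked it in the rack's large hole. It touched down at the expected height, and I let go and backed off. The last pictures show it upright with its collar on the plate. Two wrist-camera measurements disagreed by about 2.5 mm: the hole at y = -0.324 and the funnel at y = -0.3265. That is within the 8 mm limit.

**Lid:** I took the blue lid by its knob and pressed it onto the jar.
- **Snap:** I read 6.6 N up on the tool as the lid met the nubs. By the next reading the push had dropped away, and the tool then stopped at 119.5 mm, which matches the lid's home height of 84 mm.
- **Final push:** It still reads 15.7 N down on the lid after a 1 s hold, with the gripper still closed on the knob. There is also about 6 N of sideways force, which I left as it was.
- **Seating:** Both cameras show the flange flush on the rim.

**Bystanders:** I did not touch any on purpose, but I did not measure their positions again at the end.

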